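# Stack the desk totes the right way round and snap them home

### The arm

A 7-joint arm with a two-finger parallel gripper is mounted at the origin on the work surface. World frame = base frame: x ahead of the robot, y to its left, z up, the work surface at z = 0. Lengths are in m, angles in rad, forces in N, time in s.
With the tool pointing down it reaches from about 0.425 to 0.875 m from the base axis. Payload 4.7 kg.
Tool frame: the origin (TCP) lies where the fingers leave the gripper's body, on its centre line; the fingertips stand 70 mm ahead of it and the grasp point (between the pads) lies 51 mm ahead of it; z points along the fingers, y is the line along which they close (so a half turn about z gives the same grasp; the last joint's range is limited). The gripper opens to 87 mm and grips with 3 to 60 N. Pads are 19 mm wide; open, the fingers measure 117 mm over their backs; the gripper's body (75 mm by 190 mm) begins 51 mm behind the grasp point.
Start: joints at [1.318, 0.321, -0.07, 1.45, 0.023, 1.371, -0.057], TCP at [0.171, -0.627, 0.292] pointing down, gripper open.
Joint ranges: [-2.86, 2.86], [-0.3, 2.09], [-1.38, 1.24], [0.06, 2.45], [-1.56, 4.7], [0.09, 2.05], [-2.69, 2.69]. Speed limits (rad/s): [2.57, 2.57, 3.14, 3.14, 3.14, 3.14, 3.14].

### API

Orientations are given as a rotation vector (axis times angle).
In Python, from bench import get_state, get_image, get_calibration, close_job gives the robot as it stands.
- The arm moves only by the tool send_rows, never from a script. Its argument "rows" is a list of rows, each an object of numbers: "hand": the finger opening in mm, from 0 to 87; "x", "y", "z": the shift along the world's x, y, z in mm; "roll": the turn about the world's z in degrees. A call has 1 to 10 rows; each row shifts and turns the commanded pose from where the row before left it; what a row does not reach is not made up. A row lasts 1/10 s, in which the tool goes at most 50 mm and 8.59 degrees, less where a joint would pass 70% of its speed; a pose out of reach is approached as far as the arm can. A call is refused whole if a number of a shift passes 50 or a number of a turn 8.59, either way. A call with a gripper value outside its range is refused whole. The fingers move at their own pace and stop on an object; "force" is the grip in N (left out, the last holds). Time passes only in rows, so rows that do not move let the fingers close. It gives the time, the measured TCP pose, the force, the opening and the grip force at its end, in the units of the state.
- get_state(): the state, without advancing time (a new reading comes with each control period).
- get_image(name): name is "side" or "top" or "wrist"; returns the picture (480x640x3 uint8, blue, green, red); there is no depth.
- get_calibration(name): a dict with "mtx" (3x3 intrinsics, pixels), "D" ([k1, k2, p1, p2, k3] as OpenCV has them; the pictures are not rectified), "world_from_camera" (4x4, takes a point from camera to world coordinates). Camera axes: x right, y down, z forward; pixel columns grow to the right and rows downward; lengths in m; the calibration is good to about 2 mm. A picture is of the moment at which its call begins: read the wrist's pose just before it. get_calibration takes no time and is no camera call; for the wrist camera it gives the pose at the moment of the call.
- close_job(): hands the job in; it is judged then, once.
The state is a dict: "time": time; "joint_positions": joint angles; "qd": joint speeds; "joint_torque": joint torques, N m; "position": TCP position; "tool_rot": TCP orientation; "ft_force": force on the tool from outside, world axes, zero at the start; "torque": the same for the moment, N m; "grip_width": opening from 0.0 (shut) to 1.0 (fully open); "grip_force": force on a finger pad.
Only numpy, scipy, OpenCV 4.12 (cv2) and the standard library are available. Lean on these libraries where they do the work, as an engineer would, in place of code of your own. Each camera call takes 0.05 s, during which the arm holds its last target. There are 200 camera calls.

### The job

Put the green tote on top of the blue one so that it stacks instead of nesting: turn it until its orange-striped end is above the plain end of the blue tote. Set it down gently so it rests on the two white spring catches and let go of it, then press it straight down from above, without slamming, until the catches snap over and it sits level and fully home. Leave the blue tote standing where it is, do not squash the little box inside it, and do not disturb the other things on the table.

Things in the scene. Friction and masses are not known exactly. Their poses are not given: they have to be found in the camera images.
- base_tote: Blue plastic stack-nest tote, 1.2 kg, upright, loose on the table. Origin: centre of its underside; x along its length (orange stripe at the +x end), y its width, z up. Outside 129 long x 104 wide x 85 high; catch housings on its ends reach x = +/-78. A narrow lower part (108 x 76, on a 120 x 76 x 6 plinth) up to z = 41, a wider rim part above it.
- rim (a point): Blue tote: centre of its mouth, 85 above its underside. The mouth is 123 x 98 inside, walls 3 thick; the plinth of the green tote enters it with 1.5 mm of play either way in x and its feet with 2 mm in y.
- ledges (a point): Blue tote: point at the height of its ledge tops, 60 above its underside, at its centre. Two grey ledges on each long side, each 14 long, centred at x = -50 and x = +30 of the tote, reach in to |y| = 40.5.
- catch_a (a joint): White spring catch in the blue tote's +x end: a slippery bar 40 long (y), 16 thick, 72 above the underside, standing 4 mm in from the end wall. Value: m pushed outward, 0 to 0.010. A tote set on both catches rests with its underside about 78 above the blue tote's; its weight does not trip them. A push of about 2 to 10 N from above does, and it snaps down 18 mm.
- catch_b (a joint): The same spring catch in the blue tote's -x (plain) end. Value: m pushed outward. Should only one end of the green tote snap down and the other stay up (tote tilted by about 0.15 to 0.2 rad), pressing on the rim at the end that is still high, with up to about 15 N, brings it home.
- base_stripe (a point): Middle of the orange-striped end of the blue tote, on the rim: 63 along its +x, 85 above its underside.
- top_tote: Green plastic stack-nest tote of the same shape and sizes, empty, loose on the table, about 0.2 to 0.33 kg; its white catches are dummies. Origin: centre of its underside; x along its length, orange stripe at its +x end, z up. Stacked and fully home its underside is 60 above the blue tote's; nested (stripes at the same end) it would sink to 44.
- web (a point): Green tote: top centre of the web across its middle, 42 above its underside. The web is 12 thick (tote x), 70 long (tote y), with 45 mm of room on each side of it and the floor 36 below its top; tote walls around rise 43 above it. The place to pinch the tote (one finger each side in x) and, later, to press on it.
- feet (a point): Green tote: centre of its underside. Four grey feet stand out sideways to |y| = 47, two on each long side, each 12 long, centred at x = +50 and x = -30 of the tote. They stand on the blue tote's ledges when the tote is turned end for end, and miss them when it is not.
- top_stripe (a point): Middle of the orange-striped end of the green tote, on the rim: 63 along the tote's +x, 85 above its underside.
- seal_box: Small brocade box, blue with green lid, 34 x 48 x 45, standing loose inside the blue tote in the compartment at its +x end; its top is about 51 above the blue tote's underside, below a tote that is stacked but in the way of one that nests. Origin: centre of its underside.
- gift_box: Larger brocade box, 60 x 100 x 55, on the table, bystander. Origin: centre of its underside.
- ink_dish: Square glass ink dish 100 x 100 x 35 with a brush lying in it that sticks out about 110 from its middle towards its +x, up to 60 high; bystander. Origin: centre of its underside.
- paperweight: Dark wooden bar paperweight, 30 x 180 (along y) x 20, on the table, bystander. Origin: centre of its underside.
Not all that is in view belongs to the job. Of the things shaped like the base_tote, the blue one is meant. There is more than one size of the top_tote; the job needs the smaller.

How it is judged:
By the outcome, as a careful person would: the job done as asked, in the order asked, and still so for the second after the job is handed in, with the robot touching nothing.
It also fails if it takes over 67 s, if anything falls off the work surface, if the arm or the gripper's body presses on something with over 40 N, if the wrist force passes 120 N, or if a joint passes its speed limit or range.

## Working session

There is one attempt and no reset: what is moved stays moved. The work goes in short steps, Python scripts to look and compute and a tool call to move; the robot and the scene stay as the last step left them, time stands still between calls to the robot, and variables do not carry over. Pictures are saved under pics/ and viewed, at most 10 in all, crops included, and the job is handed in when it is done.

Besides the shell and the picture viewer there is one more tool, called as name(argument=value, ...) on one line, values as JSON. send_rows: Moves the arm, as the interface text tells. Its arguments: {"type":"object","properties":{"rows":{"type":"array","items":{"type":"object","properties":{"hand":{"type":"number"},"x":{"type":"number"},"y":{"type":"number"},"z":{"type":"number"},"roll":{"type":"number"}}}},"force":{"type":"number"}},"required":["rows"]}

```bash
mkdir -p pics
python3 - <<'E'
from bench import *
import cv2,numpy as np
for n in("top","side"):
    cv2.imwrite(f"pics/{n}0.png",get_image(n))
    c=get_calibration(n);print(n,np.round(c["mtx"],1).tolist(),c["D"],np.round(c["world_from_camera"],3).tolist())
s=get_state();print(s["time"],s["position"],s["tool_rot"],s["grip_width"],s["ft_force"])
E
```

```text
top [[477.9, 0.0, 310.3], [0.0, 477.9, 240.0], [0.0, 0.0, 1.0]] [-0.00387402  0.          0.          0.          0.        ] [[0.025, -0.982, 0.19, 0.431], [-0.999, -0.03, -0.024, 0.028], [0.029, -0.189, -0.982, 1.014], [0.0, 0.0, 0.0, 1.0]]
side [[434.6, 0.0, 320.5], [0.0, 434.6, 240.4], [0.0, 0.0, 1.0]] [-0.01187995  0.          0.          0.          0.        ] [[-0.804, -0.323, 0.499, 0.116], [-0.594, 0.47, -0.653, 0.616], [-0.024, -0.821, -0.57, 0.587], [0.0, 0.0, 0.0, 1.0]]
0.1 [ 0.17121338 -0.62666344  0.29127986] [-3.11201096e+00 -4.17682611e-01  5.46225254e-04] 0.9978212320335811 [-0.010431    0.16005884  0.21007543]
```

View pics/top0.png

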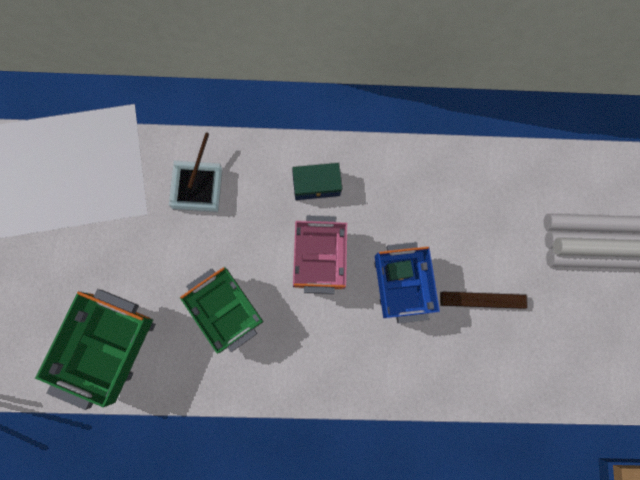

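View pics/side0.png

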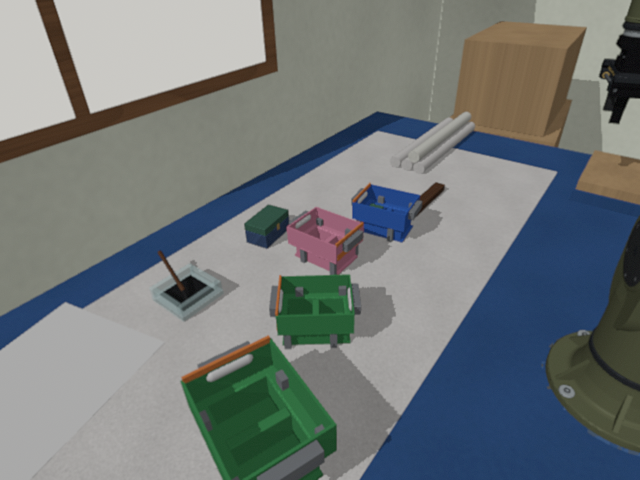

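Candidates, all top view:
- **Green totes:** large at (95,348), small at (222,310). I choose the small one.
- **Tote shapes for the base:** pink at (320,255), blue at (407,283). I choose the blue one.

The blue stripe is at the image top (world +x) at (403,251). The green stripe is at (203,284).

Next I'll make a close crop of both, resampled onto the rim plane z=0.085.

```bash
cat > h.py <<'E'
from bench import *
import cv2,numpy as np
def ray(name,uv,z,c=None):
    c=c or get_calibration(name)
    p=cv2.undistortPoints(np.float64(uv).reshape(-1,1,2),c["mtx"],c["D"]).reshape(-1,2)
    T=c["world_from_camera"];d=np.c_[p,np.ones(len(p))]@T[:3,:3].T;o=T[:3,3]
    return o+d*((z-o[2])/d[:,2])[:,None]
def proj(P,c):
    T=np.linalg.inv(c["world_from_camera"])
    return cv2.projectPoints(np.float64(P).reshape(-1,1,3),cv2.Rodrigues(T[:3,:3])[0],T[:3,3],c["mtx"],c["D"])[0].reshape(-1,2)
def ortho(im,c,cx,cy,z,half=.1,n=400):
    # metric crop: column -> -y, row -> -x
    g=np.linspace(half,-half,n);X,Y=np.meshgrid(cx+g,cy+g,indexing="ij")
    m=proj(np.stack([X,Y,np.full_like(X,z)],-1),c).astype(np.float32).reshape(n,n,2)
    return cv2.remap(im,m,None,cv2.INTER_CUBIC)
E
python3 - <<'E'
from h import *
im=cv2.imread("pics/top0.png");c=get_calibration("top")
p=ray("top",[(222,310),(407,283)],.085);print(p)
cv2.imwrite("pics/o.png",np.hstack([ortho(im,c,*q[:2],.085) for q in p]))
E
```

```text
[[ 0.46928089  0.17139384  0.085     ]
 [ 0.53097832 -0.18607756  0.085     ]]
```

View pics/o.png

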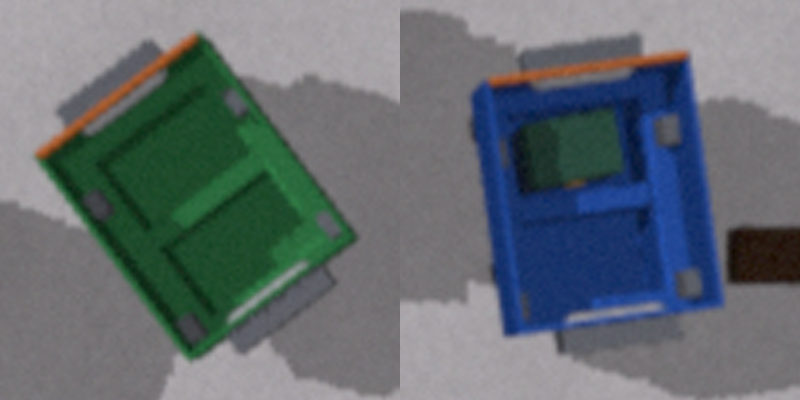

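The metric crop shows:
- **Green rim corners:** (37,155), (202,36), (356,238), (192,358). That gives a centre near (0.471,0.173) and yaw near 36.8°.
- **Blue rim corners:** (488,85), (688,53), (722,303), (516,334). That gives a centre near (0.534,-0.188) and yaw near 8.2°, with the seal box at the stripe end.

The choice is confirmed. I'll move above blue for a close look.

send_rows(rows=[{"x": 18, "y": 24, "z": 6, "roll": 5.5}, {"x": 24, "y": 29, "z": 6, "roll": 5.5}, {"x": 24, "y": 29, "z": 6, "roll": 5.5}, {"x": 24, "y": 29, "z": 6, "roll": 5.5}, {"x": 24, "y": 29, "z": 6, "roll": 5.5}, {"x": 24, "y": 29, "z": 6, "roll": 5.5}, {"x": 24, "y": 29, "z": 6, "roll": 5.5}, {"x": 24, "y": 29, "z": 6, "roll": 5.5}, {"x": 24, "y": 29, "z": 6, "roll": 5.5}, {"x": 24, "y": 29, "z": 6, "roll": 5.5}])

```text
schema error: expected keys hand, x, y, z, roll
```

send_rows(rows=[{"x": 24, "y": 29, "z": 0, "roll": 5.5}, {"x": 24, "y": 29, "z": 0, "roll": 5.5}, {"x": 24, "y": 29, "z": 0, "roll": 5.5}, {"x": 24, "y": 29, "z": 0, "roll": 5.5}, {"x": 20, "y": 24, "z": 0, "roll": 5.5}, {"x": 13, "y": 14, "z": 0, "roll": 0.4}, {"x": 0}])

```text
schema error: expected keys hand, x, y, z, roll
```

Run:
```python
from h import *
s=get_state();print(s["time"],s["position"],s["tool_rot"],np.round(s["joint_positions"],3),s["ft_force"])
c=get_calibration("wrist");im=get_image("wrist");cv2.imwrite("pics/w1.png",im)
np.savez("w1.npz",im=im,**c);print(c["mtx"],c["D"],np.round(c["world_from_camera"],4))
```

```text
0.1 [ 0.17121338 -0.62666344  0.29127986] [-3.11201096e+00 -4.17682611e-01  5.46225254e-04] [ 1.318  0.322 -0.07   1.452  0.023  1.371 -0.057] [-0.010431    0.16005884  0.21007543]
[[350.54507278   0.         318.22113505]
 [  0.         350.54507278 239.41251859]
 [  0.           0.           1.        ]] [-0.01149042  0.          0.          0.          0.        ] [[ 2.641e-01 -9.245e-01 -2.748e-01  2.467e-01]
 [-9.645e-01 -2.533e-01 -7.470e-02 -6.064e-01]
 [-6.000e-04  2.848e-01 -9.586e-01  3.820e-01]
 [ 0.000e+00  0.000e+00  0.000e+00  1.000e+00]]
```

View pics/w1.png

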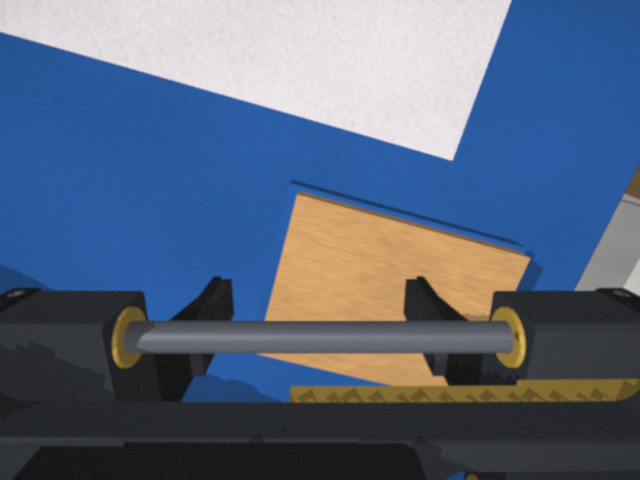

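The call needs every key in each row, so I'll resend. The wrist view looks past the fingers, which fill rows 280 and below. I'll therefore stop about 45 mm short of blue.

send_rows(rows=[{"hand": 87, "x": 18, "y": 20, "z": 0, "roll": 5.5}, {"hand": 87, "x": 24, "y": 26, "z": 0, "roll": 5.5}, {"hand": 87, "x": 24, "y": 26, "z": 0, "roll": 5.5}, {"hand": 87, "x": 24, "y": 26, "z": 0, "roll": 5.5}, {"hand": 87, "x": 24, "y": 26, "z": 0, "roll": 5.5}, {"hand": 87, "x": 24, "y": 26, "z": 0, "roll": 5.5}, {"hand": 87, "x": 24, "y": 26, "z": 0, "roll": 5.5}, {"hand": 87, "x": 24, "y": 26, "z": 0, "roll": 5.5}, {"hand": 87, "x": 24, "y": 26, "z": 0, "roll": 5.5}, {"hand": 87, "x": 24, "y": 26, "z": 0, "roll": 5.5}])

```text
time: 1.15
position: [0.406, -0.3718, 0.2921]
tool_rot: [-2.565, -1.813, 0.0]
ft_force: [0.4, -0.8, -0.6]
grip_width: 1.001
grip_force: 0.0
```

send_rows(rows=[{"hand": 87, "x": 24, "y": 26, "z": -5, "roll": 5.5}, {"hand": 87, "x": 24, "y": 26, "z": -5, "roll": 5.5}, {"hand": 87, "x": 24, "y": 26, "z": -5, "roll": 5.5}, {"hand": 87, "x": 24, "y": 26, "z": -5, "roll": 5.5}, {"hand": 87, "x": 24, "y": 26, "z": 0, "roll": 5.5}, {"hand": 87, "x": 15, "y": 10, "z": 0, "roll": 0.4}, {"hand": 87, "x": 0, "y": 0, "z": 0, "roll": 0}, {"hand": 87, "x": 0, "y": 0, "z": 0, "roll": 0}])

```text
time: 1.95
position: [0.5398, -0.2344, 0.272]
tool_rot: [-2.06, -2.372, 0.002]
ft_force: [-0.1, 0.7, 0.0]
grip_width: 1.0
grip_force: 0.0
```

Run:
```python
from h import *
s=get_state();print(s["time"],s["position"],s["tool_rot"],np.round(s["joint_positions"],3),s["ft_force"])
c=get_calibration("wrist");im=get_image("wrist")
np.savez("w2.npz",im=im,**c)
o=ortho(im,c,.534,-.188,.085,.1,600);cv2.imwrite("pics/o2.png",o)
```

```text
1.95 [ 0.53977245 -0.23439527  0.27202235] [-2.05993839e+00 -2.37158928e+00  1.93930590e-03] [ 0.833  0.244 -0.548  1.622  0.132  1.313  0.405] [-0.12072794  0.67137902  0.01663166]
```

View pics/o2.png

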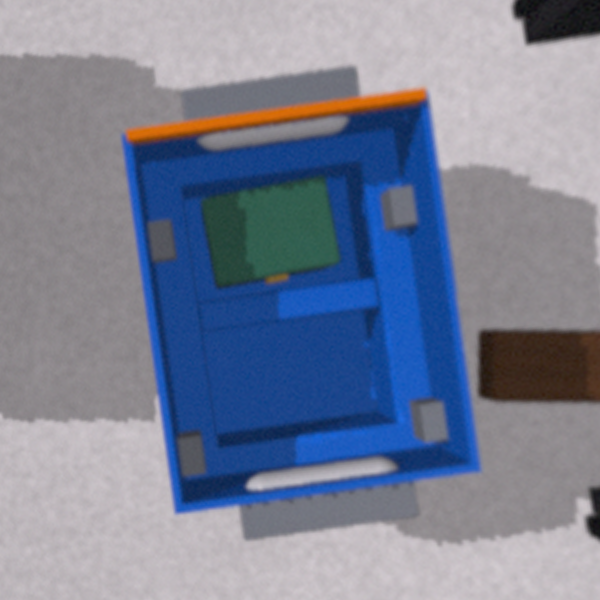

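The rectified wrist view shows the blue rim clearly. Corners are at (125,130), (427,92), (479,469) and (178,512), and the stripe is at the top. I'll fit the rim rectangle from a mask.

```bash
cat >> h.py <<'E'
def fit(npz,cx,cy,z,hue):
    """rim rectangle: centre, size mm, yaw deg of long axis towards the orange stripe"""
    d=np.load(npz);c={k:d[k] for k in("mtx","D","world_from_camera")}
    o=ortho(d["im"],c,cx,cy,z,.1,600);s=.2/599
    h=cv2.cvtColor(cv2.GaussianBlur(o,(5,5),0),cv2.COLOR_BGR2HSV)
    org=cv2.inRange(h,(5,150,120),(20,255,255))
    m=cv2.inRange(h,(hue[0],120,40),(hue[1],255,255))|org
    m=cv2.morphologyEx(m,cv2.MORPH_OPEN,np.ones((7,7)))
    k=max(cv2.findContours(m,cv2.RETR_EXTERNAL,cv2.CHAIN_APPROX_NONE)[0],key=cv2.contourArea)
    k=cv2.convexHull(k)
    (u,v),wh,a=cv2.minAreaRect(k);b=cv2.boxPoints(((u,v),wh,a))
    W=lambda p:np.array([cx+.1-p[1]*s,cy+.1-p[0]*s])
    B=np.array([W(p) for p in b]);C=W((u,v))
    e=[(np.linalg.norm(B[i]-B[(i+1)%4]),B[i]-B[(i+1)%4]) for i in(0,1)];L=max(e,key=lambda t:t[0])[1]
    vv,uu=np.nonzero(org);O=W((np.median(uu),np.median(vv)))
    if L@(O-C)<0:L=-L
    ap=cv2.approxPolyDP(k,12,True).reshape(-1,2)
    return C,sorted(x[0]*1e3 for x in e),np.degrees(np.arctan2(L[1],L[0])),ap.tolist()
E
python3 - <<'E'
from h import *
print(fit("w2.npz",.534,-.188,.085,(100,125)))
E
```

```text
(array([ 0.5311654 , -0.18874813]), [np.float32(103.287766), np.float32(124.97029)], np.float32(8.0047245), [[427, 104], [479, 469], [176, 511], [124, 144]])
```

send_rows(rows=[{"hand": 87, "x": -3, "y": 21, "z": 0, "roll": 2.1}, {"hand": 87, "x": -3, "y": 27, "z": 0, "roll": 2.1}, {"hand": 87, "x": -3, "y": 27, "z": 0, "roll": 2.1}, {"hand": 87, "x": -3, "y": 27, "z": 0, "roll": 2.1}, {"hand": 87, "x": -3, "y": 27, "z": 0, "roll": 2.1}, {"hand": 87, "x": -3, "y": 27, "z": 0, "roll": 2.1}, {"hand": 87, "x": -3, "y": 27, "z": 0, "roll": 2.1}, {"hand": 87, "x": -3, "y": 27, "z": 0, "roll": 2.1}, {"hand": 87, "x": -3, "y": 27, "z": 0, "roll": 2.1}, {"hand": 87, "x": -3, "y": 27, "z": 0, "roll": 2.1}])

```text
time: 3.0
position: [0.51, 0.0333, 0.2723]
tool_rot: [1.586, 2.712, 0.0]
ft_force: [0.6, 0.7, -0.0]
grip_width: 0.997
grip_force: 0.0
```

send_rows(rows=[{"hand": 87, "x": -3, "y": 27, "z": 0, "roll": 2.1}, {"hand": 87, "x": -3, "y": 27, "z": 0, "roll": 2.1}, {"hand": 87, "x": -3, "y": 27, "z": 0, "roll": 2.1}, {"hand": 87, "x": -3, "y": 26, "z": 0, "roll": 1.4}, {"hand": 87, "x": 0, "y": 0, "z": 0, "roll": 0}, {"hand": 87, "x": 0, "y": 0, "z": 0, "roll": 0}])

```text
time: 3.6
position: [0.4981, 0.1392, 0.2722]
tool_rot: [-1.401, -2.812, 0.0]
ft_force: [-0.2, -1.3, -0.0]
grip_width: 1.001
grip_force: 0.0
```

```bash
sed -i 's/(5,150,120),(20,255,255)/(4,90,80),(22,255,255)/; s/    m=cv2.morphologyEx(m,cv2.MORPH_OPEN/    m=cv2.morphologyEx(m,cv2.MORPH_CLOSE,np.ones((5,5)));m=cv2.morphologyEx(m,cv2.MORPH_OPEN/' h.py
python3 - <<'E'
from h import *
s=get_state();print(s["time"],s["position"],s["tool_rot"],np.round(s["joint_positions"],3),s["ft_force"])
c=get_calibration("wrist");im=get_image("wrist")
np.savez("w3.npz",im=im,**c)
cv2.imwrite("pics/o3.png",ortho(im,c,.4707,.1728,.085,.1,600))
print(fit("w2.npz",.534,-.188,.085,(100,125)))
print(fit("w3.npz",.4707,.1728,.085,(50,85)))
E
```

```text
3.6 [0.49807233 0.13918331 0.27222406] [-1.40087372e+00 -2.81189492e+00  1.53486820e-04] [ 0.499  0.112 -0.869  1.78   0.089  1.29   0.255] [-0.23953372 -1.32766553 -0.01726165]
(array([ 0.53373166, -0.18841364]), [np.float32(103.23466), np.float32(130.19144)], np.float32(8.063246), [[424, 89], [479, 469], [176, 511], [126, 130]])
(array([0.47002555, 0.1750165 ]), [np.float32(102.52475), np.float32(129.9028)], np.float32(37.270245), [[300, 58], [528, 365], [285, 543], [60, 236]])
```

View pics/o3.png

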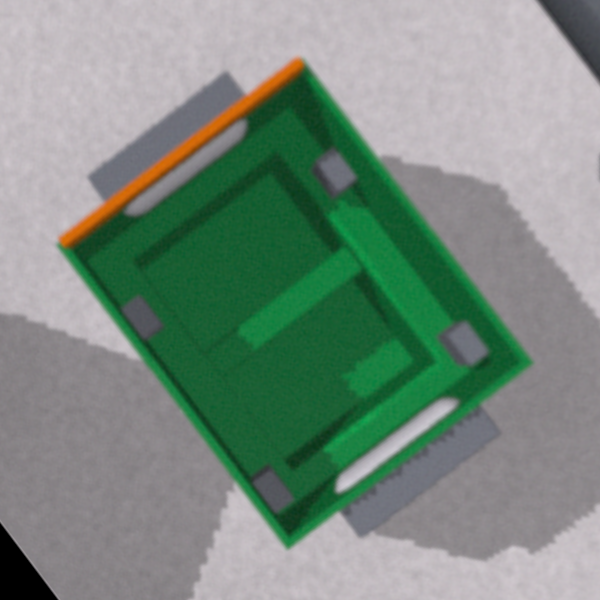

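Fits:
- **Blue:** centre (0.5337,-0.1884), yaw 8.06°.
- **Green:** centre (0.4700,0.1750), yaw 37.27°.

A direct carry needs about 208° of wrist turn, which lands on the joint limit. So I'll turn the tote 90° in place, regrasp it flipped, and then carry it. Now I'll descend with the hand at 50 mm.

send_rows(rows=[{"hand": 50, "x": -6, "y": 8, "z": -10, "roll": 0.24}, {"hand": 50, "x": -8, "y": 10, "z": -20, "roll": 0}, {"hand": 50, "x": -8, "y": 10, "z": -25, "roll": 0}, {"hand": 50, "x": -6, "y": 8, "z": -25, "roll": 0}, {"hand": 50, "x": 0, "y": 0, "z": -25, "roll": 0}, {"hand": 50, "x": 0, "y": 0, "z": -25, "roll": 0}, {"hand": 50, "x": 0, "y": 0, "z": -20, "roll": 0}, {"hand": 50, "x": 0, "y": 0, "z": -15, "roll": 0}, {"hand": 50, "x": 0, "y": 0, "z": -10, "roll": 0}, {"hand": 50, "x": 0, "y": 0, "z": -7, "roll": 0}], force=20)

```text
time: 4.65
position: [0.4702, 0.1738, 0.0895]
tool_rot: [-1.399, -2.812, 0.0]
ft_force: [-0.2, 0.1, 0.0]
grip_width: 0.576
grip_force: 0.0
```

send_rows(rows=[{"hand": 50, "x": 0, "y": 0, "z": 0, "roll": 0}, {"hand": 25, "x": 0, "y": 0, "z": 0, "roll": 0}, {"hand": 15, "x": 0, "y": 0, "z": 0, "roll": 0}, {"hand": 5, "x": 0, "y": 0, "z": 0, "roll": 0}, {"hand": 5, "x": 0, "y": 0, "z": 0, "roll": 0}, {"hand": 5, "x": 0, "y": 0, "z": 0, "roll": 0}])

```text
time: 5.25
position: [0.4705, 0.174, 0.0905]
tool_rot: [1.398, 2.813, 0.0]
ft_force: [0.1, -0.5, 0.4]
grip_width: 0.203
grip_force: 0.0
```

send_rows(rows=[{"hand": 5, "x": 0, "y": 0, "z": 0, "roll": 0}, {"hand": 5, "x": 0, "y": 0, "z": 0, "roll": 0}, {"hand": 5, "x": 0, "y": 0, "z": 0, "roll": 0}, {"hand": 5, "x": 0, "y": 0, "z": 0, "roll": 0}])

```text
time: 5.65
position: [0.4704, 0.1739, 0.0904]
tool_rot: [1.399, 2.813, -0.0]
ft_force: [-0.8, -0.6, 2.1]
grip_width: 0.14
grip_force: 20.0
```

send_rows(rows=[{"hand": 5, "x": 0, "y": 0, "z": 5, "roll": 0}, {"hand": 5, "x": 0, "y": 0, "z": 15, "roll": 0}, {"hand": 5, "x": 0, "y": 0, "z": 20, "roll": 0}, {"hand": 5, "x": 0, "y": 0, "z": 20, "roll": 0}, {"hand": 5, "x": 0, "y": 0, "z": 0, "roll": 0}])

```text
time: 6.15
position: [0.4721, 0.1749, 0.1534]
tool_rot: [1.396, 2.809, 0.005]
ft_force: [0.9, 0.0, -2.2]
grip_width: 0.138
grip_force: 20.0
```

send_rows(rows=[{"hand": 5, "x": 0, "y": -2, "z": 0, "roll": 5}, {"hand": 5, "x": 0, "y": -2, "z": 0, "roll": 8}, {"hand": 5, "x": 0, "y": -2, "z": 0, "roll": 8}, {"hand": 5, "x": 0, "y": -2, "z": 0, "roll": 8}, {"hand": 5, "x": 0, "y": -2, "z": 0, "roll": 8}, {"hand": 5, "x": 0, "y": -2, "z": 0, "roll": 8}, {"hand": 5, "x": 0, "y": -2, "z": 0, "roll": 8}, {"hand": 5, "x": 0, "y": -2, "z": 0, "roll": 8}, {"hand": 5, "x": 0, "y": -2, "z": 0, "roll": 8}, {"hand": 5, "x": 0, "y": -2, "z": 0, "roll": 8}])

```text
time: 7.15
position: [0.4699, 0.1537, 0.1497]
tool_rot: [0.665, -3.07, -0.0]
ft_force: [-0.8, 0.7, -2.1]
grip_width: 0.134
grip_force: 20.0
```

send_rows(rows=[{"hand": 5, "x": 0, "y": 0, "z": 0, "roll": 8}, {"hand": 5, "x": 0, "y": 0, "z": 0, "roll": 5}, {"hand": 5, "x": 0, "y": 0, "z": -15, "roll": 0}, {"hand": 5, "x": 0, "y": 0, "z": -20, "roll": 0}, {"hand": 5, "x": 0, "y": 0, "z": -12, "roll": 0}, {"hand": 5, "x": 0, "y": 0, "z": -6, "roll": 0}, {"hand": 5, "x": 0, "y": 0, "z": -4, "roll": 0}, {"hand": 5, "x": 0, "y": 0, "z": 0, "roll": 0}])

```text
time: 7.95
position: [0.4702, 0.1541, 0.093]
tool_rot: [1.0, -2.978, -0.001]
ft_force: [1.4, -0.5, -1.9]
grip_width: 0.136
grip_force: 20.0
```

Run:
```python
from h import *
s=get_state();print(s["time"],s["position"],s["tool_rot"],np.round(s["joint_positions"],3),s["ft_force"])
```

```text
7.95 [0.47020596 0.15414701 0.09298748] [ 9.99966080e-01 -2.97777711e+00 -6.01092932e-04] [ 0.579  0.389 -1.071  2.011  0.412  0.978  1.521] [ 1.40148505 -0.4690297  -1.89197523]
```

send_rows(rows=[{"hand": 5, "x": 0, "y": 0, "z": -2, "roll": 0}, {"hand": 5, "x": 0, "y": 0, "z": -1, "roll": 0}, {"hand": 30, "x": 0, "y": 0, "z": 0, "roll": 0}, {"hand": 40, "x": 0, "y": 0, "z": 0, "roll": 0}, {"hand": 50, "x": 0, "y": 0, "z": 0, "roll": 0}, {"hand": 50, "x": 0, "y": 0, "z": 5, "roll": 0}, {"hand": 50, "x": 0, "y": 0, "z": 15, "roll": 0}, {"hand": 50, "x": 0, "y": 0, "z": 20, "roll": 0}, {"hand": 50, "x": 0, "y": 0, "z": 10, "roll": 0}, {"hand": 50, "x": 0, "y": 0, "z": 0, "roll": -5}])

```text
time: 8.95
position: [0.4716, 0.1544, 0.1426]
tool_rot: [-0.865, 3.016, -0.001]
ft_force: [-0.1, -0.7, -1.1]
grip_width: 0.567
grip_force: 0.0
```

send_rows(rows=[{"hand": 50, "x": 0, "y": 0, "z": 0, "roll": -8}, {"hand": 50, "x": 0, "y": 0, "z": 0, "roll": -8}, {"hand": 50, "x": 0, "y": 0, "z": 0, "roll": -8}, {"hand": 50, "x": 0, "y": 0, "z": 0, "roll": -8}, {"hand": 50, "x": 0, "y": 0, "z": 0, "roll": -8}, {"hand": 50, "x": 0, "y": 0, "z": 0, "roll": -8}, {"hand": 50, "x": 0, "y": 0, "z": 0, "roll": -8}, {"hand": 50, "x": 0, "y": 0, "z": 0, "roll": -8}, {"hand": 50, "x": 0, "y": 0, "z": 0, "roll": -8}, {"hand": 50, "x": 0, "y": 0, "z": 0, "roll": -8}])

```text
time: 9.95
position: [0.4705, 0.1541, 0.141]
tool_rot: [1.282, 2.867, 0.001]
ft_force: [0.2, -0.6, -0.0]
grip_width: 0.572
grip_force: 0.0
```

send_rows(rows=[{"hand": 50, "x": 0, "y": 0, "z": 0, "roll": -8}, {"hand": 50, "x": 0, "y": 0, "z": 0, "roll": -8}, {"hand": 50, "x": 0, "y": 0, "z": 0, "roll": -8}, {"hand": 50, "x": 0, "y": 0, "z": 0, "roll": -8}, {"hand": 50, "x": 0, "y": 0, "z": 0, "roll": -8}, {"hand": 50, "x": 0, "y": 0, "z": 0, "roll": -8}, {"hand": 50, "x": 0, "y": 0, "z": 0, "roll": -8}, {"hand": 50, "x": 0, "y": 0, "z": 0, "roll": -8}, {"hand": 50, "x": 0, "y": 0, "z": 0, "roll": -8}, {"hand": 50, "x": 0, "y": 0, "z": 0, "roll": -8}])

```text
time: 10.95
position: [0.4705, 0.1542, 0.141]
tool_rot: [2.826, 1.372, 0.001]
ft_force: [-1.1, -0.4, 0.9]
grip_width: 0.574
grip_force: 0.0
```

send_rows(rows=[{"hand": 50, "x": 0, "y": 0, "z": 0, "roll": -8}, {"hand": 50, "x": 0, "y": 0, "z": 0, "roll": -7}, {"hand": 50, "x": 0, "y": 0, "z": 0, "roll": 0}, {"hand": 50, "x": 0, "y": 0, "z": 0, "roll": 0}])

```text
time: 11.35
position: [0.4704, 0.1541, 0.1407]
tool_rot: [2.976, 1.005, 0.001]
ft_force: [-0.2, 0.1, 0.4]
grip_width: 0.577
grip_force: 0.0
```

Run:
```python
from h import *
s=get_state();print(s["time"],s["position"],s["tool_rot"],np.round(s["joint_positions"],3),s["ft_force"],s["grip_width"])
c=get_calibration("top");im=get_image("top");np.savez("t1.npz",im=im,**c)
o=ortho(im,c,.470,.154,.085,.11,400)
w=get_image("wrist");cv2.imwrite("pics/t1.png",np.hstack([o,cv2.resize(w,(400,300))[:,:].copy() if 0 else cv2.copyMakeBorder(cv2.resize(w,(400,300)),0,100,0,0,cv2.BORDER_CONSTANT)]))
```

```text
11.35 [0.47043683 0.15411623 0.14074284] [2.97639022e+00 1.00472331e+00 9.23794463e-04] [ 0.252  0.18  -0.667  1.984  0.131  1.019 -1.396] [-0.22521961  0.08255911  0.39516152] 0.5767719402576258
```

View pics/t1.png

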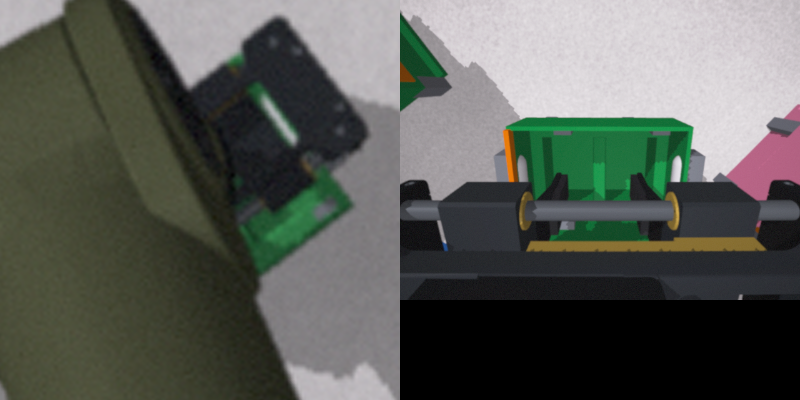

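The wrist view shows the tote upright, with the fingers straddling the web near (598,170) and the stripe on the left at (510,155). I'll regrasp and lift.

send_rows(rows=[{"hand": 50, "x": 0, "y": 0, "z": -10, "roll": 0}, {"hand": 50, "x": 0, "y": 0, "z": -15, "roll": 0}, {"hand": 40, "x": 0, "y": 0, "z": -15, "roll": 0}, {"hand": 30, "x": 0, "y": 0, "z": -10, "roll": 0}, {"hand": 20, "x": 0, "y": 0, "z": 0, "roll": 0}, {"hand": 5, "x": 0, "y": 0, "z": 0, "roll": 0}, {"hand": 5, "x": 0, "y": 0, "z": 0, "roll": 0}, {"hand": 5, "x": 0, "y": 0, "z": 0, "roll": 0}, {"hand": 5, "x": 0, "y": 0, "z": 0, "roll": 0}, {"hand": 5, "x": 0, "y": 0, "z": 0, "roll": 0}], force=20)

```text
time: 12.45
position: [0.4708, 0.1541, 0.0908]
tool_rot: [2.978, 1.0, 0.002]
ft_force: [-0.2, 0.5, 1.4]
grip_width: 0.137
grip_force: 20.0
```

send_rows(rows=[{"hand": 5, "x": 0, "y": 0, "z": 0, "roll": 0}, {"hand": 5, "x": 0, "y": 0, "z": 0, "roll": 0}, {"hand": 5, "x": 0, "y": 0, "z": 10, "roll": 0}, {"hand": 5, "x": 0, "y": 0, "z": 20, "roll": 0}, {"hand": 5, "x": 0, "y": 0, "z": 25, "roll": 0}, {"hand": 5, "x": 0, "y": 0, "z": 25, "roll": 0}, {"hand": 5, "x": 0, "y": 0, "z": 25, "roll": 0}, {"hand": 5, "x": 0, "y": 0, "z": 20, "roll": 0}, {"hand": 5, "x": 0, "y": 0, "z": 10, "roll": 0}, {"hand": 5, "x": 0, "y": 0, "z": 0, "roll": 0}])

```text
time: 13.45
position: [0.4708, 0.1541, 0.2264]
tool_rot: [2.978, 1.0, 0.003]
ft_force: [0.5, -0.1, -1.5]
grip_width: 0.135
grip_force: 20.0
```

send_rows(rows=[{"hand": 5, "x": 4.5, "y": -17, "z": 0, "roll": 4.35}, {"hand": 5, "x": 4.5, "y": -25, "z": 0, "roll": 4.35}, {"hand": 5, "x": 4.5, "y": -25, "z": 0, "roll": 4.35}, {"hand": 5, "x": 4.5, "y": -25, "z": 0, "roll": 4.35}, {"hand": 5, "x": 4.5, "y": -25, "z": 0, "roll": 4.35}, {"hand": 5, "x": 4.5, "y": -25, "z": 0, "roll": 4.35}, {"hand": 5, "x": 4.5, "y": -25, "z": 0, "roll": 4.35}, {"hand": 5, "x": 4.5, "y": -25, "z": 0, "roll": 4.35}, {"hand": 5, "x": 4.5, "y": -25, "z": 0, "roll": 4.35}, {"hand": 5, "x": 4.5, "y": -25, "z": 0, "roll": 4.35}])

```text
time: 14.45
position: [0.5144, -0.0889, 0.2235]
tool_rot: [-2.39, -2.035, 0.003]
ft_force: [0.7, 1.0, -3.0]
grip_width: 0.13
grip_force: 20.0
```

send_rows(rows=[{"hand": 5, "x": 4.5, "y": -25, "z": 0, "roll": 4.35}, {"hand": 5, "x": 4.5, "y": -25, "z": 0, "roll": 4.35}, {"hand": 5, "x": 4.5, "y": -25, "z": 0, "roll": 4.35}, {"hand": 5, "x": 4.5, "y": -25, "z": 0, "roll": 4.35}, {"hand": 5, "x": 0, "y": 0, "z": 0, "roll": 0}, {"hand": 5, "x": 0, "y": 0, "z": 0, "roll": 0}, {"hand": 5, "x": 0, "y": 0, "z": 0, "roll": 0}])

```text
time: 15.15
position: [0.5329, -0.1866, 0.2242]
tool_rot: [-2.058, -2.371, 0.0]
ft_force: [0.7, 0.6, -1.4]
grip_width: 0.134
grip_force: 20.0
```

Run:
```python
from h import *
s=get_state();print(s["time"],s["position"],s["tool_rot"],np.round(s["joint_positions"],3),s["ft_force"],s["grip_width"])
c=get_calibration("wrist");w=get_image("wrist");np.savez("w4.npz",im=w,**c);np.save("s4.npy",s["position"])
p=s["position"];z=p[2]-.0905+.085
cv2.imwrite("pics/w4.png",ortho(w,c,p[0],p[1],z,.1,600))
```

```text
15.15 [ 0.5329145  -0.18664742  0.22418362] [-2.05794046e+00 -2.37065192e+00  2.91421645e-06] [ 0.685  0.215 -0.446  1.741  0.097  1.209  0.354] [ 0.68489188  0.62404484 -1.4262236 ] 0.13369713621392115
```

View pics/w4.png

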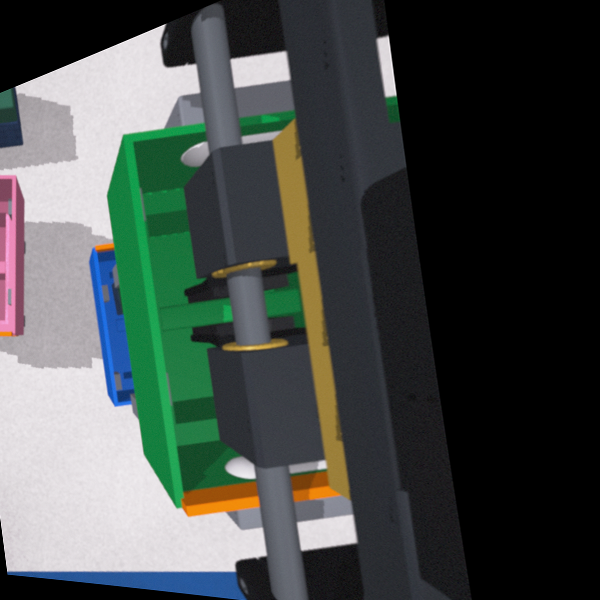

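The held tote's left rim runs from (125,134) to (184,508), with the stripe at the bottom over blue's plain end. It sits slightly right of the TCP-centred ideal and may be twisted about 1°. I'll fit that inner rim edge by brightness and compare it with blue's.

Run:
```python
from h import *
def load(f):
    d=np.load(f);return d["im"],{k:d[k] for k in("mtx","D","world_from_camera")}
def prof(f,cx,cy,z,ch,rows):
    im,c=load(f);o=cv2.GaussianBlur(ortho(im,c,cx,cy,z,.1,600),(3,3),0)[...,ch].astype(int)
    for v in rows: 
        u0=int(135+(v-150)*.14); print(f,v,u0-32,[int(x) for x in o[v-2:v+3,u0-32:u0+32:2].mean(0)])
p=np.load("s4.npy")
prof("w4.npz",p[0],p[1],p[2]-.0055,1,(170,230,290,350,410,470))
prof("w2.npz",.5337,-.1884,.085,0,(170,290,410,470))
```

```text
w4.npz 170 105 [224, 226, 224, 222, 175, 128, 125, 126, 126, 126, 126, 135, 155, 158, 158, 154, 114, 84, 83, 83, 84, 83, 83, 84, 84, 83, 83, 84, 84, 84, 83, 83]
w4.npz 230 114 [127, 127, 127, 127, 127, 127, 127, 127, 126, 127, 128, 142, 158, 159, 159, 154, 125, 97, 84, 84, 84, 84, 84, 84, 84, 84, 85, 84, 85, 84, 85, 86]
w4.npz 290 122 [130, 128, 128, 128, 128, 128, 127, 127, 128, 128, 127, 136, 158, 161, 162, 160, 138, 119, 118, 119, 119, 118, 118, 118, 118, 119, 118, 119, 118, 118, 116, 82]
w4.npz 350 131 [128, 127, 128, 128, 127, 127, 127, 128, 128, 128, 128, 142, 163, 165, 165, 161, 135, 122, 122, 121, 122, 122, 122, 121, 122, 122, 122, 122, 122, 122, 121, 122]
w4.npz 410 139 [129, 127, 128, 127, 127, 127, 127, 127, 127, 127, 127, 136, 162, 168, 168, 167, 147, 110, 80, 75, 75, 74, 75, 75, 75, 75, 75, 75, 75, 75, 75, 75]
w4.npz 470 147 [230, 227, 219, 179, 133, 125, 126, 126, 126, 126, 125, 129, 153, 166, 166, 166, 142, 85, 75, 75, 74, 74, 74, 74, 74, 75, 74, 74, 77, 83, 90, 93]
w2.npz 170 105 [141, 141, 141, 140, 140, 139, 137, 137, 136, 145, 168, 183, 187, 181, 155, 118, 99, 103, 120, 132, 135, 135, 136, 135, 135, 135, 135, 135, 136, 136, 134, 134]
w2.npz 290 122 [138, 140, 139, 139, 139, 139, 136, 134, 136, 146, 170, 185, 188, 183, 156, 118, 98, 103, 120, 132, 137, 138, 138, 138, 138, 137, 137, 137, 138, 139, 138, 137]
w2.npz 410 139 [144, 143, 142, 141, 139, 137, 138, 152, 175, 189, 190, 189, 189, 183, 156, 119, 98, 102, 120, 134, 138, 138, 139, 138, 138, 138, 139, 138, 138, 138, 138, 138]
w2.npz 470 147 [189, 188, 190, 192, 194, 195, 193, 192, 191, 189, 188, 188, 188, 184, 164, 127, 101, 94, 94, 94, 93, 95, 97, 96, 97, 98, 98, 101, 112, 127, 135, 137]
```

Run:
```python
from h import *
def load(f):
    d=np.load(f);return d["im"],{k:d[k] for k in("mtx","D","world_from_camera")}
def rows(f,cx,cy,z,us):
    im,c=load(f);o=ortho(im,c,cx,cy,z,.1,600)
    S=cv2.cvtColor(cv2.GaussianBlur(o,(3,3),0),cv2.COLOR_BGR2HSV)[...,1].astype(int)
    for top,u in us:
        r=range(95,155) if top else range(480,540)
        col=S[list(r),u-2:u+3].mean(1);t=col>100
        e=np.nonzero(np.diff(t.astype(int)))[0]+r[0]
        print(f,u,"top" if top else "bot",e)
p=np.load("s4.npy")
us=[(1,140),(1,160),(1,180),(0,195),(0,205),(0,215)]
rows("w4.npz",p[0],p[1],p[2]-.0055,us)
rows("w2.npz",.5337,-.1884,.085,us)
```

```text
w4.npz 140 top [132]
w4.npz 160 top [129]
w4.npz 180 top [125]
w4.npz 195 bot [515]
w4.npz 205 bot [514]
w4.npz 215 bot [512]
w2.npz 140 top [125 141 143]
w2.npz 160 top [122 138 140]
w2.npz 180 top [120 135 138]
w2.npz 195 bot [509]
w2.npz 205 bot [507]
w2.npz 215 bot [506]
```

In the same camera, the held tote sits about 2.1 mm to −x and 1.0 mm to −y of where blue's centre maps, with yaw within 0.2°. I'll correct for that, lower to just above the rim, then feel for contact.

send_rows(rows=[{"hand": 5, "x": 2.5, "y": -0.6, "z": -8, "roll": -0.2}, {"hand": 5, "x": 0, "y": 0, "z": -10, "roll": 0}, {"hand": 5, "x": 0, "y": 0, "z": -10, "roll": 0}, {"hand": 5, "x": 0, "y": 0, "z": -8, "roll": 0}, {"hand": 5, "x": 0, "y": 0, "z": -6, "roll": 0}, {"hand": 5, "x": 0, "y": 0, "z": 0, "roll": 0}, {"hand": 5, "x": 0, "y": 0, "z": 0, "roll": 0}, {"hand": 5, "x": 0, "y": 0, "z": 0, "roll": 0}])

```text
time: 16.0
position: [0.5362, -0.1887, 0.1838]
tool_rot: [2.064, 2.367, 0.001]
ft_force: [0.1, -0.1, -1.7]
grip_width: 0.135
grip_force: 20.0
```

Run:
```python
from h import *
s=get_state();print(s["time"],s["position"],s["tool_rot"],s["ft_force"])
c=get_calibration("side");im=get_image("side");cv2.imwrite("pics/s5.png",cv2.resize(im[110:290,310:490],None,fx=3.3,fy=3.3,interpolation=cv2.INTER_CUBIC))
```

```text
16.0 [ 0.53617693 -0.18873224  0.18377395] [2.06411073e+00 2.36707121e+00 5.80712468e-04] [ 0.0678801  -0.13220391 -1.67956194]
```

View pics/s5.png

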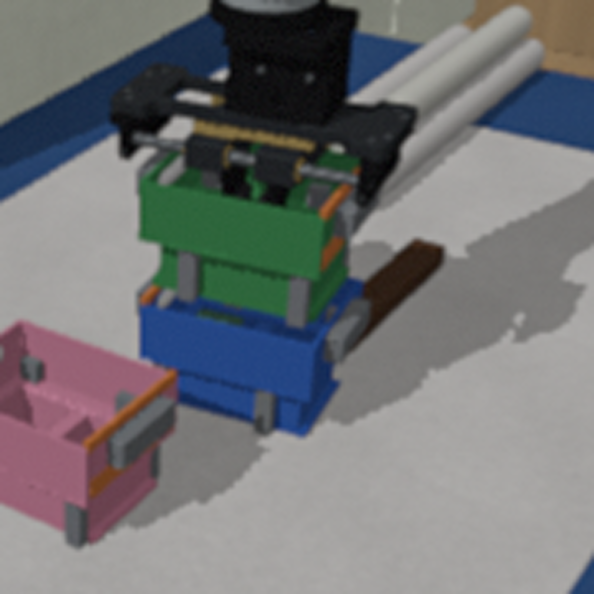

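The side view shows green above blue with its stripe (at (335,205)) over blue's plain end, and the edges roughly line up. Trimming the measured drift and lowering slowly.

send_rows(rows=[{"hand": 5, "x": -0.8, "y": 1.3, "z": -2, "roll": 0.2}, {"hand": 5, "x": 0, "y": 0, "z": -2, "roll": 0}, {"hand": 5, "x": 0, "y": 0, "z": -2, "roll": 0}, {"hand": 5, "x": 0, "y": 0, "z": -1, "roll": 0}, {"hand": 5, "x": 0, "y": 0, "z": 0, "roll": 0}, {"hand": 5, "x": 0, "y": 0, "z": 0, "roll": 0}])

```text
time: 16.65
position: [0.5351, -0.1873, 0.1763]
tool_rot: [2.061, 2.371, 0.0]
ft_force: [0.5, 0.1, -1.2]
grip_width: 0.135
grip_force: 20.0
```

send_rows(rows=[{"hand": 5, "x": 0, "y": 0, "z": -1, "roll": 0}, {"hand": 5, "x": 0, "y": 0, "z": -1, "roll": 0}, {"hand": 5, "x": 0, "y": 0, "z": 0, "roll": 0}, {"hand": 5, "x": 0, "y": 0, "z": 0, "roll": 0}])

```text
time: 17.05
position: [0.535, -0.1875, 0.1753]
tool_rot: [2.06, 2.371, -0.0]
ft_force: [-3.7, 0.1, 5.6]
grip_width: 0.138
grip_force: 20.0
```

Contact came at rim height with a −x push, so the tote is too far +x. I'll lift slightly and shift −x.

send_rows(rows=[{"hand": 5, "x": 0, "y": 0, "z": 3, "roll": 0}, {"hand": 5, "x": -1.4, "y": -0.2, "z": 0, "roll": 0}, {"hand": 5, "x": 0, "y": 0, "z": 0, "roll": 0}, {"hand": 5, "x": 0, "y": 0, "z": 0, "roll": 0}])

```text
time: 17.45
position: [0.5334, -0.1875, 0.1769]
tool_rot: [-2.06, -2.371, 0.0]
ft_force: [-0.1, -0.5, -1.8]
grip_width: 0.136
grip_force: 20.0
```

send_rows(rows=[{"hand": 5, "x": 0, "y": 0, "z": -1, "roll": 0}, {"hand": 5, "x": 0, "y": 0, "z": -1, "roll": 0}, {"hand": 5, "x": 0, "y": 0, "z": -1, "roll": 0}, {"hand": 5, "x": 0, "y": 0, "z": 0, "roll": 0}, {"hand": 5, "x": 0, "y": 0, "z": 0, "roll": 0}])

```text
time: 17.95
position: [0.5336, -0.1875, 0.1742]
tool_rot: [-2.061, -2.371, 0.0]
ft_force: [0.5, -0.9, -2.2]
grip_width: 0.135
grip_force: 20.0
```

send_rows(rows=[{"hand": 5, "x": 0, "y": 0, "z": -1, "roll": 0}, {"hand": 5, "x": 0, "y": 0, "z": -1, "roll": 0}, {"hand": 5, "x": 0, "y": 0, "z": -1, "roll": 0}, {"hand": 5, "x": 0, "y": 0, "z": 0, "roll": 0}, {"hand": 5, "x": 0, "y": 0, "z": 0, "roll": 0}])

```text
time: 18.45
position: [0.5336, -0.1875, 0.1712]
tool_rot: [-2.061, -2.371, -0.0]
ft_force: [0.3, 0.2, -1.9]
grip_width: 0.135
grip_force: 20.0
```

send_rows(rows=[{"hand": 5, "x": 0, "y": 0, "z": -1, "roll": 0}, {"hand": 5, "x": 0, "y": 0, "z": -0.7, "roll": 0}, {"hand": 5, "x": 0, "y": 0, "z": 0, "roll": 0}, {"hand": 5, "x": 0, "y": 0, "z": 0, "roll": 0}])

```text
time: 18.85
position: [0.5336, -0.1875, 0.1696]
tool_rot: [2.06, 2.371, 0.0]
ft_force: [0.0, 0.9, -2.7]
grip_width: 0.135
grip_force: 20.0
```

send_rows(rows=[{"hand": 5, "x": 0, "y": 0, "z": -0.6, "roll": 0}, {"hand": 5, "x": 0, "y": 0, "z": 0, "roll": 0}, {"hand": 5, "x": 0, "y": 0, "z": 0, "roll": 0}])

```text
time: 19.15
position: [0.5336, -0.1876, 0.1691]
tool_rot: [2.06, 2.371, -0.0]
ft_force: [-0.1, 0.4, -0.6]
grip_width: 0.136
grip_force: 20.0
```

send_rows(rows=[{"hand": 5, "x": 0, "y": 0, "z": -0.5, "roll": 0}, {"hand": 5, "x": 0, "y": 0, "z": 0, "roll": 0}, {"hand": 5, "x": 0, "y": 0, "z": 0, "roll": 0}])

```text
time: 19.45
position: [0.5337, -0.1876, 0.1687]
tool_rot: [2.06, 2.371, -0.0]
ft_force: [-2.1, 0.5, 0.5]
grip_width: 0.138
grip_force: 20.0
```

Contact at catch height with the weight taken up. Releasing and withdrawing.

send_rows(rows=[{"hand": 5, "x": -0.3, "y": 0, "z": 0.3, "roll": 0}, {"hand": 16, "x": 0, "y": 0, "z": 0, "roll": 0}, {"hand": 24, "x": 0, "y": 0, "z": 0, "roll": 0}, {"hand": 40, "x": 0, "y": 0, "z": 0, "roll": 0}, {"hand": 40, "x": 0, "y": 0, "z": 0, "roll": 0}, {"hand": 40, "x": 0, "y": 0, "z": 0, "roll": 0}])

```text
time: 20.05
position: [0.5334, -0.1875, 0.1688]
tool_rot: [2.06, 2.371, 0.0]
ft_force: [0.1, 0.1, 0.9]
grip_width: 0.427
grip_force: 0.0
```

send_rows(rows=[{"hand": 40, "x": 0, "y": 0, "z": 5, "roll": 0}, {"hand": 40, "x": 0, "y": 0, "z": 10, "roll": 0}, {"hand": 40, "x": 0, "y": 0, "z": 15, "roll": 0}, {"hand": 40, "x": 0, "y": 0, "z": 10, "roll": 0}, {"hand": 0, "x": 0, "y": 0, "z": 0, "roll": 0}, {"hand": 0, "x": 0, "y": 0, "z": 0, "roll": 0}, {"hand": 0, "x": 0, "y": 0, "z": 0, "roll": 0}, {"hand": 0, "x": 0, "y": 0, "z": 0, "roll": 0}, {"hand": 0, "x": 0, "y": 0, "z": 0, "roll": 0}, {"hand": 0, "x": 0, "y": 0, "z": 0, "roll": 0}])

```text
time: 21.05
position: [0.5332, -0.1875, 0.2084]
tool_rot: [-2.06, -2.371, 0.0]
ft_force: [-0.1, -0.3, 1.3]
grip_width: 0.033
grip_force: 0.0
```

Run:
```python
from h import *
s=get_state();print(s["time"],s["position"],s["ft_force"],s["grip_width"])
np.savez("s6.npz",im=get_image("side"));np.savez("w6.npz",im=get_image("wrist"),**get_calibration("wrist"))
```

```text
21.05 [ 0.53319487 -0.1874864   0.20843131] [-0.10193428 -0.34139363  1.2609959 ] 0.03290959378047665
```

send_rows(rows=[{"hand": 0, "x": 0, "y": 0, "z": -5, "roll": 0}, {"hand": 0, "x": 0, "y": 0, "z": -6, "roll": 0}, {"hand": 0, "x": 0, "y": 0, "z": -4, "roll": 0}, {"hand": 0, "x": 0, "y": 0, "z": -2, "roll": 0}, {"hand": 0, "x": 0, "y": 0, "z": 0, "roll": 0}])

```text
time: 21.65
position: [0.5331, -0.1874, 0.1912]
tool_rot: [-2.06, -2.371, 0.0]
ft_force: [0.3, -0.2, -0.8]
grip_width: 0.003
grip_force: 0.0
```

send_rows(rows=[{"hand": 0, "x": 0, "y": 0, "z": -0.7, "roll": 0}, {"hand": 0, "x": 0, "y": 0, "z": -0.7, "roll": 0}, {"hand": 0, "x": 0, "y": 0, "z": -0.7, "roll": 0}, {"hand": 0, "x": 0, "y": 0, "z": -0.5, "roll": 0}])

```text
time: 22.05
position: [0.5336, -0.1876, 0.1896]
tool_rot: [2.06, 2.371, 0.0]
ft_force: [-0.0, 0.0, 3.1]
grip_width: 0.006
grip_force: 1.2
```

send_rows(rows=[{"hand": 0, "x": 0, "y": 0, "z": -0.6, "roll": 0}, {"hand": 0, "x": 0, "y": 0, "z": -0.6, "roll": 0}, {"hand": 0, "x": 0, "y": 0, "z": -0.6, "roll": 0}])

```text
time: 22.35
position: [0.5332, -0.1875, 0.1871]
tool_rot: [-2.06, -2.371, 0.0]
ft_force: [0.9, -0.4, -0.0]
grip_width: 0.008
grip_force: 0.0
```

A force peak then a drop means at least one catch snapped. I'll follow down to feel the web at its home height (TCP ≈ 0.172).

send_rows(rows=[{"hand": 0, "x": 0, "y": 0, "z": -3, "roll": 0}, {"hand": 0, "x": 0, "y": 0, "z": -3, "roll": 0}, {"hand": 0, "x": 0, "y": 0, "z": -3, "roll": 0}, {"hand": 0, "x": 0, "y": 0, "z": -2, "roll": 0}, {"hand": 0, "x": 0, "y": 0, "z": -1, "roll": 0}, {"hand": 0, "x": 0, "y": 0, "z": 0, "roll": 0}])

```text
time: 22.95
position: [0.533, -0.1875, 0.1748]
tool_rot: [-2.06, -2.371, 0.0]
ft_force: [0.7, 0.2, -0.3]
grip_width: 0.005
grip_force: 0.0
```

send_rows(rows=[{"hand": 0, "x": 0, "y": 0, "z": -1, "roll": 0}, {"hand": 0, "x": 0, "y": 0, "z": -1, "roll": 0}, {"hand": 0, "x": 0, "y": 0, "z": -0.7, "roll": 0}, {"hand": 0, "x": 0, "y": 0, "z": 0, "roll": 0}])

```text
time: 23.35
position: [0.5333, -0.1875, 0.1726]
tool_rot: [-2.06, -2.371, 0.0]
ft_force: [0.0, 0.2, 0.0]
grip_width: 0.003
grip_force: 0.0
```

send_rows(rows=[{"hand": 0, "x": 0, "y": 0, "z": -0.6, "roll": 0}, {"hand": 0, "x": 0, "y": 0, "z": -0.6, "roll": 0}, {"hand": 0, "x": 0, "y": 0, "z": -0.5, "roll": 0}])

```text
time: 23.65
position: [0.5335, -0.1876, 0.1721]
tool_rot: [2.06, 2.371, -0.0]
ft_force: [-3.2, 2.0, 9.7]
grip_width: 0.001
grip_force: 4.6
```

The web is at home height with firm contact. Withdrawing and checking.

send_rows(rows=[{"hand": 0, "x": 0, "y": 0, "z": 3, "roll": 0}, {"hand": 0, "x": 0, "y": 0, "z": 10, "roll": 0}, {"hand": 0, "x": 0, "y": 0, "z": 20, "roll": 0}, {"hand": 0, "x": 0, "y": 0, "z": 25, "roll": 0}, {"hand": 0, "x": 0, "y": 0, "z": 25, "roll": 0}, {"hand": 0, "x": 0, "y": 0, "z": 25, "roll": 0}, {"hand": 0, "x": 0, "y": -20, "z": 20, "roll": 0}, {"hand": 0, "x": 0, "y": -25, "z": 20, "roll": 0}, {"hand": 0, "x": 0, "y": -20, "z": 10, "roll": 0}, {"hand": 0, "x": 0, "y": 0, "z": 0, "roll": 0}])

```text
time: 24.65
position: [0.5332, -0.2565, 0.331]
tool_rot: [2.064, 2.363, -0.001]
ft_force: [0.3, -0.7, 0.6]
grip_width: 0.004
grip_force: 0.0
```

Run:
```python
from h import *
s=get_state();print(s["time"],s["position"],s["ft_force"])
c=get_calibration("wrist");w=get_image("wrist");np.savez("w7.npz",im=w,**c)
print(fit("w7.npz",.5337,-.1884,.145,(50,85))[:3])
a=cv2.resize(get_image("side")[110:290,310:490],(400,400),interpolation=cv2.INTER_CUBIC)
cv2.imwrite("pics/end.png",np.hstack([a,ortho(w,c,.5337,-.1884,.145,.12,400)]))
```

```text
24.65 [ 0.53315722 -0.2564662   0.33102814] [ 0.26433172 -0.688671    0.58394954]
(array([ 0.53141953, -0.19046678]), [np.float32(103.45717), np.float32(129.75826)], np.float32(-171.86989))
```

View pics/end.png

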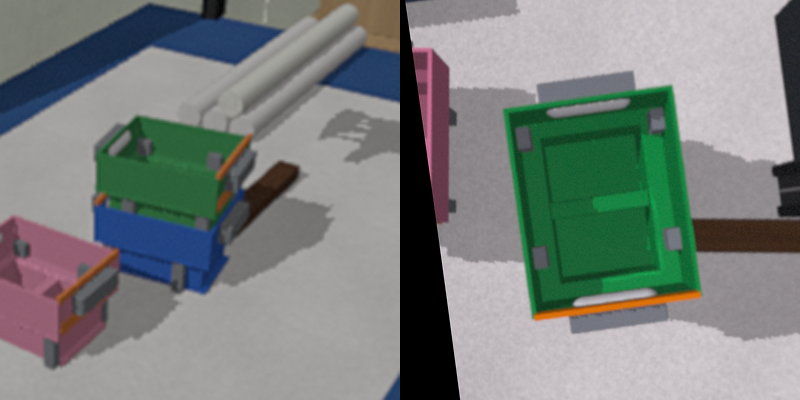

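The stack is level and seated. In the side view (left half), green is parallel in blue with its orange end at (235,158) over blue's plain end. The rim fits at z=0.145 at full size (103.5 × 129.8 mm), yaw 188.1°. Handing in.

```bash
python3 -c "from bench import *; print(close_job())"
```

```text
the job is handed in; nothing more can be done
None
```

The green tote is stacked on the blue one, turned end for end, snapped down level and fully home, and the job was handed in at about 25 s; the first lowering touched the blue rim lightly (about 7 N) before I corrected it.

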